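# Set the running clearance of a bearing adjuster

## Robot

A 6-joint arm with a two-finger parallel gripper is mounted at the origin on a cart in front of the work surface, level with it; the furniture and walls round the work are solid. World frame = base frame: x ahead of the robot, y to its left, z up, the work surface at z = 0. Lengths are in m, angles in rad, forces in N, time in s.
With the tool pointing down it reaches from about 0.25 to 0.775 m from the base axis. Payload 8.9 kg.
Tool frame: the origin (TCP) lies midway between the tips of the shut fingers; the grasp point (between the pads) lies 19 mm behind it (hold_point_z is the distance from the TCP to the grasp point, in m); z points along the fingers, y is the line along which they close (so a half turn about z gives the same grasp; the last joint's range is limited). The gripper opens to 85 mm and grips with 20 to 120 N. Pads are 22 mm wide; open, the fingers measure 114 mm over their backs; the gripper's body (76 mm by 85 mm) begins 54 mm behind the grasp point. The pads swing forward as they close: fully open they stand 13 mm farther back than shut.
Start: joints at [-1.272, 0.291, -0.153, 1.127, 0, 1.431], TCP at [0.223, -0.475, 0.231] pointing down, gripper open.
Joint ranges: [-2.52, 2.52], [-0.91, 1.74], [-1.3, 1.37], [-1.96, 2.02], [-1.52, 1.47], [-3.14, 3.14]. Speed limits (rad/s): [2.22, 2.22, 2.79, 3.14, 3.14, 3.14].

## Interface

Orientations are given as [roll, pitch, yaw] about the fixed x, y, z axes, in that order (R = Rz(yaw) Ry(pitch) Rx(roll)).
In Python, from workcell import * gives the robot as it stands. The module is installed in compiled form; this text tells all that it offers.
- The arm moves only by the shell command python3 -m jog 'ROWS' [FORCE]. ROWS is JSON, a list of rows, each a list of 7 numbers: the shift along the tool's x, y, z in units of 25 mm (1.0 is 25 mm), then the turn, a rotation vector about the tool's x, y, z in units of 5 degrees (1.0 is 5 degrees), then the gripper's target within -1 to 1 (shut at 1, half-way at 0, fully open at -1). A call has 1 to 12 rows; each row shifts and turns the commanded pose from where the row before left it, along the tool's axes as they then stand; what a row does not reach is not made up. A row lasts 1/12 s, in which the tool goes at most 41.7 mm and 7.16 degrees, less where a joint would pass 70% of its speed; a pose out of reach is approached as far as the arm can. A call is refused whole if a number of a shift passes 1 or a number of a turn 1, either way. A call with a gripper value outside its range is refused whole. The fingers move at their own pace and stop on an object; FORCE is the grip in N (left out, the last holds). Time passes only in rows, so rows that do not move let the fingers close. It gives the time, the measured TCP pose, the force, the opening and the grip force at its end, in the units of the state.
- get_state(): the state, without advancing time (a new reading comes with each control period).
- get_image(name): name is "scene" or "top"; returns a dict with "color" (384x512x3 uint8, red, green, blue), "intrinsics" (3x3 intrinsics, pixels), "rvec" (rotation vector, rad) and "tvec" (3), from world to camera coordinates, as OpenCV has them. Camera axes: x right, y down, z forward; pixel columns grow to the right and rows downward; lengths in m; the calibration is good to about 2 mm. A picture is of the moment at which its call begins. There is no depth.
- close_job(): hands the job in; it is judged then, once.
The state is a dict: "clock": time; "q": joint angles; "joint_velocities": joint speeds; "joint_torque": joint torques, N m; "eef_pos": TCP position; "ee_rot": TCP orientation; "wrist_force": force on the tool from outside, world axes, zero at the start; "wrist_torque": the same for the moment, N m; "grip_width": finger opening in m; "gripper_force": force on a finger pad.
Only numpy, scipy, OpenCV 4.12 (cv2) and the standard library are available. Lean on these libraries where they do the work, as an engineer would, in place of code of your own. Each camera call takes 0.05 s, during which the arm holds its last target. There are 200 camera calls.

## Task

Two bearing housings are bolted to the worktop. On the one with the straight bar handle, turn the adjusting screw clockwise (seen from above) until it bottoms, then back it off anticlockwise by one sixth of a turn (60 degrees, two marks of the dial) and let go. Leave the screw with the round knob as it is set.

Things in the scene. Friction and masses are not known exactly. Their poses are not given: they have to be found in the camera images.
- adjuster (a joint): angle (rad) by which the bar-handled screw is backed off from its bottom: 0 = bottomed, a hard stop; grows anticlockwise seen from above, to 2.4. Starts at 0.35 to 0.75. Its axis is vertical through the bar's centre; it does not rise or sink. Light friction (0.08 N m) holds it wherever it is left.
- adjuster_grip (a point): centre of the black bar handle, on the screw's axis, 89 mm above the worktop. Bar 62 long, 14 wide, 30 mm high (74 to 104 mm above the worktop), pinched across its width. The point turns with the bar: x points level along it to the end with a white line on top and a steel pointer below, z up. Under the bar: 16 mm neck, then a collar 34 mm in diameter, top 60 mm above the worktop.
- housing_bar: the fixed aluminium housing of the bar-handled screw; origin on the screw's axis at worktop height, z up. Flange 84 (x) by 100 (y) by 12 mm; above it a round body whose dial face, 82 mm in diameter, is 55 mm up. The dial has 12 marks 30 degrees apart; the pointer is at the one long mark, on the housing's -x side, when the screw is bottomed.
- round_knob_rim (a point): point on the rim of the round fluted black knob (49 mm diameter, 74 to 104 mm above the worktop) on an equal second housing; 89 mm up, on the side of the knob's white line. Its x axis points outwards: the knob's axis lies 24 mm back along -x. It turns as easily and must stay as set.

How it is judged:
By the outcome, as a careful person would: the job done as asked, in the order asked, and still so for the second after the job is handed in, with the robot touching nothing.
It also fails if it takes over 35 s, if anything falls off the work surface, if the arm or the gripper's body presses on something with over 40 N, if the wrist force passes 120 N, or if a joint passes its speed limit or range.

## Working session

There is one attempt and no reset: what is moved stays moved. The work goes in short steps, Python scripts to look and compute and a shell command to move; the robot and the scene stay as the last step left them, time stands still between calls to the robot, and variables do not carry over. Pictures are saved under pics/ and viewed, at most 10 in all, crops included, and the job is handed in when it is done.

```bash
mkdir -p pics; python3 - <<'E'
from workcell import *
import cv2,numpy as np,pickle
for n in("scene","top"):
    d=get_image(n);pickle.dump(d,open(n+".pkl","wb"));cv2.imwrite(f"pics/{n}0.png",d["color"][:,:,::-1]);print(n,d["intrinsics"],d["rvec"],d["tvec"])
s=get_state();print(s)
E
```

```text
scene [[435.40582735   0.         257.87180067]
 [  0.         435.40582735 191.99137301]
 [  0.           0.           1.        ]] [ 2.0721563  -1.09411117  0.49577721] [-0.31031454  0.34346373  0.57910937]
top [[353.08272987   0.         250.15534974]
 [  0.         353.08272987 191.2574824 ]
 [  0.           0.           1.        ]] [ 2.16625722 -2.21695649  0.0396836 ] [0.01069225 0.51794121 0.91602409]
{'clock': 0.1, 'q': array([-1.27226752e+00,  2.91232661e-01, -1.54028148e-01,  1.12672449e+00,
        1.61849252e-06,  1.43150895e+00]), 'joint_velocities': array([ 0.00100432, -0.00149234,  0.00216461, -0.00091207,  0.00159095,
       -0.00022383]), 'joint_torque': array([ 1.17074538e-03, -5.37978315e+01,  3.31920040e+01,  9.36353492e-03,
       -2.43582472e-04,  3.69001640e-06]), 'eef_pos': array([ 0.22247374, -0.4750983 ,  0.23079369]), 'ee_rot': array([-3.14041542e+00, -1.66677229e-04,  4.37816086e-01]), 'wrist_force': array([ 0.45539844,  0.29566191, -0.77718122]), 'wrist_torque': array([ 0.0224227 ,  0.00064082, -0.01043067]), 'gripper_force': 0.0, 'grip_width': 0.085492229122332}
```

View pics/top0.png

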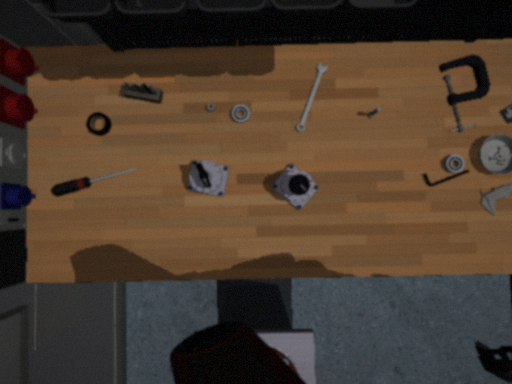

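View pics/scene0.png

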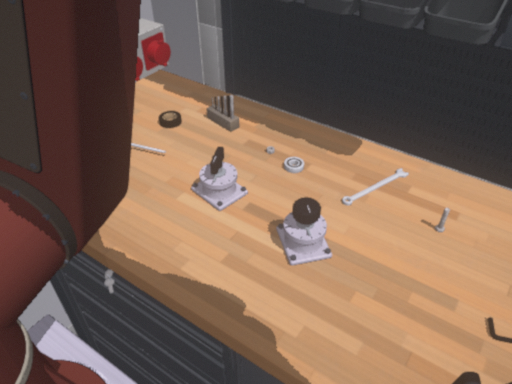

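The bar housing is at about (207,177) in the top view and (218,183) in the scene view. The round knob is at (297,185) and (304,235). I'll enlarge both.

```bash
cat > h.py <<'E'
import cv2,numpy as np
from scipy.spatial.transform import Rotation as R
def ray(d,u,v,z):
    K=np.array(d["intrinsics"]);M=cv2.Rodrigues(np.array(d["rvec"],float))[0];t=np.array(d["tvec"]).ravel()
    c=-M.T@t; r=M.T@np.linalg.inv(K)@[u,v,1]; return c+r*(z-c[2])/r[2]
def crop(d,x,y,w,h,f):
    return cv2.resize(cv2.convertScaleAbs(d["color"][y:y+h,x:x+w,::-1],alpha=1.5),None,fx=f,fy=f,interpolation=cv2.INTER_CUBIC)
E
python3 - <<'E'
from h import *;import pickle
t=pickle.load(open("top.pkl","rb"));s=pickle.load(open("scene.pkl","rb"))
a=crop(t,180,150,56,56,10);b=crop(s,185,140,70,70,8)
print("cam",ray(t,0,0,0),ray(t,208,178,.104),ray(t,300,184,.104))
im=np.zeros((560,560+240,3),np.uint8);
im=np.hstack([cv2.resize(a,(400,400),interpolation=cv2.INTER_CUBIC),cv2.resize(b,(400,400),interpolation=cv2.INTER_CUBIC)])
cv2.imwrite("pics/c1.png",im)
E
```

```text
cam [1.06290253 0.67676819 0.        ] [0.54756057 0.09718248 0.104     ] [ 0.52810737 -0.12067929  0.104     ]
```

View pics/c1.png

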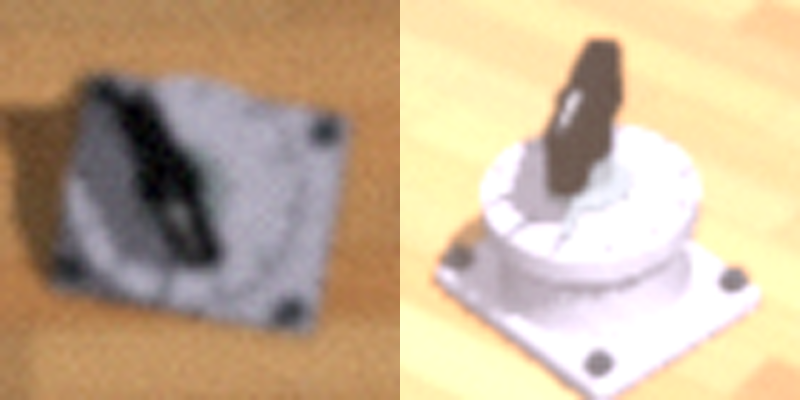

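```bash
python3 - <<'E'
from h import *;import pickle
t=pickle.load(open("top.pkl","rb"));s=pickle.load(open("scene.pkl","rb"))
T=lambda u,v,z:ray(t,180+u/7.143-.43,150+v/7.143-.43,z)
S=lambda u,v,z:ray(s,185+(u-400)/5.714-.4,140+v/5.714-.4,z)
C=np.array([T(*p,.012) for p in[(90,75),(350,110),(315,335),(50,290)]]);print(C,C.mean(0))
x=C[0]+C[1]-C[2]-C[3];y=C[0]+C[3]-C[1]-C[2];hx=np.degrees([np.arctan2(x[1],x[0]),np.arctan2(y[1],y[0])-np.pi/2]);print("hx",hx)
B=[T(135,95,.104),T(202,250,.104)];print(B,sum(B)/2);d=B[1]-B[0];print("bar",np.degrees(np.arctan2(d[1],d[0])))
B=[S(600,45,.104),S(563,145,.104)];print(B,sum(B)/2);d=B[1]-B[0];print("bar",np.degrees(np.arctan2(d[1],d[0])))
# dial face ellipse
D=[S(482,190,.055),S(703,190,.055)];print(D)
# line ends
print("line",S(577,92,.104),S(565,125,.104),S(563,145,.104))
for d in(t,s):
  M=cv2.Rodrigues(d["rvec"])[0];print("cam",-M.T@d["tvec"])
E
```

```text
[[0.60427706 0.15026488 0.012     ]
 [0.58890644 0.05413732 0.012     ]
 [0.50597582 0.06869562 0.012     ]
 [0.52486443 0.16625441 0.012     ]] [0.55600594 0.10983806 0.012     ]
hx [-10.65663055 -10.03072339]
[array([0.58425633, 0.11929821, 0.104     ]), array([0.53192306, 0.09780925, 0.104     ])] [0.55808969 0.10855373 0.104     ]
bar -157.67608521220023
[array([0.57925361, 0.11767444, 0.104     ]), array([0.52436254, 0.09112508, 0.104     ])] [0.55180808 0.10439976 0.104     ]
bar -154.18817522410328
[array([0.53333375, 0.14140459, 0.055     ]), array([0.58013135, 0.07292389, 0.055     ])]
line [0.55162067 0.10653342 0.104     ] [0.53382215 0.09780633 0.104     ] [0.52436254 0.09112508 0.104     ]
cam [ 0.47374635 -0.01136482  0.93963439]
cam [ 0.00260707 -0.37368208  0.64030072]
```

The axis is at about (0.555, 0.107). The housing yaw is about −10°, and the bar points to about −156°, so it is backed off about 34°. I'll move over it with the yaw held, then turn the tool 180° so joint 6 stays in range.

```bash
python3 -m jog '[[0.91,-0.64,0,0,0,0,-1],[0.91,-0.64,0,0,0,0,-1],[0.91,-0.64,0,0,0,0,-1],[0.91,-0.64,0,0,0,0,-1],[0.91,-0.64,0,0,0,0,-1],[0.91,-0.64,0,0,0,0,-1],[0.91,-0.64,0,0,0,0,-1],[0.91,-0.64,0,0,0,0,-1],[0.91,-0.64,0,0,0,0,-1],[0.91,-0.64,0,0,0,0,-1],[0.91,-0.64,0,0,0,0,-1],[0.91,-0.64,0,0,0,0,-1]]' 40
python3 -m jog '[[0.91,-0.64,0,0,0,0,-1],[0.91,-0.64,0,0,0,0,-1],[0.91,-0.64,0,0,0,0,-1],[0.91,-0.64,0,0,0,0,-1],[0.91,-0.64,0,0,0,0,-1],[0.91,-0.64,0,0,0,0,-1],[0.91,-0.64,0,0,0,0,-1],[0.91,-0.64,0,0,0,0,-1],[0.91,-0.64,0,0,0,0,-1],[0.91,-0.64,0,0,0,0,-1],[0.91,-0.64,0,0,0,0,-1],[0.91,-0.64,0,0,0,0,-1]]'
python3 -m jog '[[0,0,0,0,0,-1,-1],[0,0,0,0,0,-1,-1],[0,0,0,0,0,-1,-1],[0,0,0,0,0,-1,-1],[0,0,0,0,0,-1,-1],[0,0,0,0,0,-1,-1],[0,0,0,0,0,-1,-1],[0,0,0,0,0,-1,-1],[0,0,0,0,0,-1,-1],[0,0,0,0,0,-1,-1],[0,0,0,0,0,-1,-1],[0,0,0,0,0,-1,-1]]'
python3 -c "from workcell import *;print(get_state()['q'])"
```

```text
clock: 1.1
eef_pos: [0.3887, -0.1845, 0.2312]
ee_rot: [-3.141, 0.0, 0.438]
wrist_force: [0.7, -0.2, 0.2]
grip_width: 0.085
gripper_force: 0.0
clock: 2.1
eef_pos: [0.5545, 0.1052, 0.2309]
ee_rot: [-3.141, 0.001, 0.438]
wrist_force: [0.3, -1.1, -0.0]
grip_width: 0.0851
gripper_force: 0.0
clock: 3.1
eef_pos: [0.554, 0.1038, 0.2309]
ee_rot: [-3.141, 0.0, 1.489]
wrist_force: [-0.4, 0.5, -0.2]
grip_width: 0.0856
gripper_force: 0.0
[ 5.54220347e-02  3.65390624e-01 -4.70821011e-02  1.15913651e+00
  1.01849706e-05  1.70772510e+00]
```

```bash
python3 -m jog '[[0,0,0,0,0,-1,-1],[0,0,0,0,0,-1,-1],[0,0,0,0,0,-1,-1],[0,0,0,0,0,-1,-1],[0,0,0,0,0,-1,-1],[0,0,0,0,0,-1,-1],[0,0,0,0,0,-1,-1],[0,0,0,0,0,-1,-1],[0,0,0,0,0,-1,-1],[0,0,0,0,0,-1,-1],[0,0,0,0,0,-1,-1],[0,0,0,0,0,-1,-1]]'
python3 -m jog '[[0,0,0,0,0,-1,-1],[0,0,0,0,0,-1,-1],[0,0,0,0,0,-1,-1],[0,0,0,0,0,-1,-1],[0,0,0,0,0,-1,-1],[0,0,0,0,0,-1,-1],[0,0,0,0,0,-1,-1],[0,0,0,0,0,-1,-1],[0,0,0,0,0,-1,-1],[0,0,0,0,0,-1,-1],[0,0,0,0,0,-1,-1],[0,0,0,0,0,-1,-1],[0,0,0,0,0,0,-1]]' 2>&1 | tail -3
python3 - <<'E'
from workcell import *;from h import *
s=get_state();print(s['q'],s['eef_pos'],s['ee_rot'])
d=get_image("scene");cv2.imwrite("pics/s2.png",crop(d,140,60,150,150,4))
E
```

```text
clock: 4.1
eef_pos: [0.554, 0.1037, 0.2309]
ee_rot: [-3.141, -0.001, 2.536]
wrist_force: [-0.5, -0.3, 0.5]
grip_width: 0.0856
gripper_force: 0.0
invalid input
[ 5.54120340e-02  3.65405200e-01 -4.70967614e-02  1.15915800e+00
  1.20076922e-05  6.60539304e-01] [0.55401412 0.10374647 0.23090203] [-3.14107226e+00 -6.89348848e-04  2.53646520e+00]
```

View pics/s2.png

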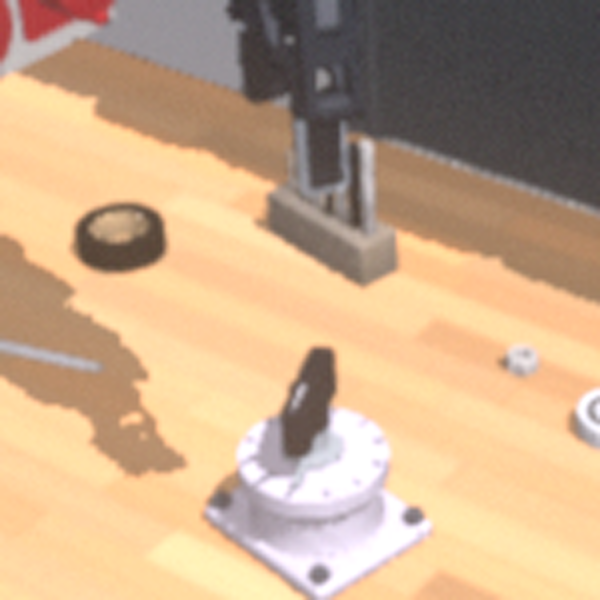

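The 13-row call was refused because the limit is 12. The bar looks clear, with its pointer end toward the camera at about (290,490) in the crop. I'll finish the turn, descend and check from near before closing.

```bash
python3 -m jog '[[0,0,0,0,0,-1,-1],[0,0,0,0,0,-1,-1],[0,0,0,0,0,-1,-1],[0,0,0,0,0,-1,-1],[0,0,0,0,0,-1,-1],[0,0,0,0,0,-1,-1],[0,0,0,0,0,-1,-1],[0,0,0,0,0,-1,-1],[0,0,0,0,0,-1,-1],[0,0,0,0,0,-1,-1],[0,0,0,0,0,-1,-1],[0,0,0,0,0,-1,-1]]'
python3 -m jog '[[-0.09,0.09,0,0,0,0,-1],[0,0,0.8,0,0,0,-1],[0,0,0.8,0,0,0,-1],[0,0,0.8,0,0,0,-1],[0,0,0.8,0,0,0,-1],[0,0,0.8,0,0,0,-1],[0,0,0.5,0,0,0,-1],[0,0,0,0,0,0,-1]]'
python3 - <<'E'
from workcell import *;from h import *
s=get_state();print(s['q'],s['eef_pos'],s['ee_rot'])
a=crop(get_image("scene"),165,90,100,100,4);b=crop(get_image("top"),170,140,80,80,5);cv2.imwrite("pics/s3.png",np.hstack([a,b]))
E
```

```text
clock: 5.15
eef_pos: [0.5541, 0.1038, 0.231]
ee_rot: [3.141, -0.001, -2.702]
wrist_force: [0.2, -0.1, 0.6]
grip_width: 0.0856
gripper_force: 0.0
clock: 5.82
eef_pos: [0.5534, 0.1068, 0.116]
ee_rot: [3.14, -0.005, -2.708]
wrist_force: [-0.6, -0.6, 0.0]
grip_width: 0.0854
gripper_force: 0.0
[ 6.09111720e-02  4.54842893e-01 -2.26961893e-01  8.93839941e-01
  2.41296195e-05 -3.72759140e-01] [0.55339101 0.10679272 0.11598279] [ 3.13980445 -0.00450665 -2.70791837]
```

View pics/s3.png

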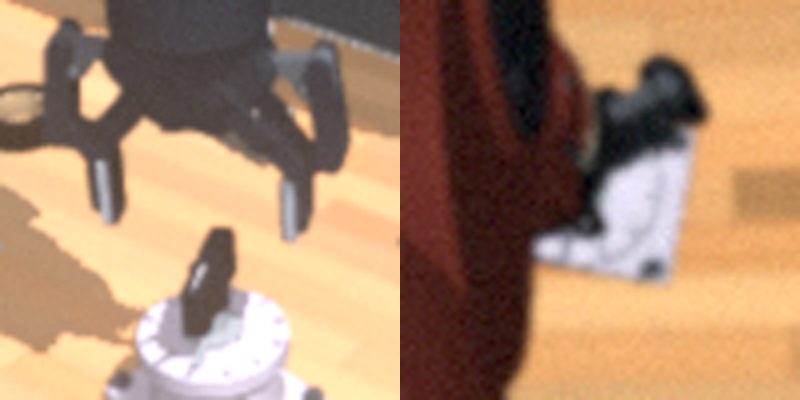

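The fingers, at (105,200) and (290,220), straddle the bar at (210,280). I'll descend and close.

```bash
python3 -m jog '[[0,0,0.9,0,0,0,-1],[0,0,0.85,0,0,0,-1],[0,0,0,0,0,0,1],[0,0,0,0,0,0,1],[0,0,0,0,0,0,1],[0,0,0,0,0,0,1],[0,0,0,0,0,0,1],[0,0,0,0,0,0,1],[0,0,0,0,0,0,1],[0,0,0,0,0,0,1],[0,0,0,0,0,0,1],[0,0,0,0,0,0,1]]' 30
python3 -c "from workcell import *;s=get_state();print(s['eef_pos'],s['ee_rot'],s['wrist_force'],s['wrist_torque'],s['q'])"
```

```text
clock: 6.92
eef_pos: [0.5552, 0.1085, 0.0763]
ee_rot: [3.139, 0.002, -2.703]
wrist_force: [-4.9, 8.3, 8.6]
grip_width: 0.0138
gripper_force: 33.2
[0.55515667 0.10852301 0.07633469] [ 3.13883571e+00  1.73101217e-03 -2.70258463e+00] [-4.92161608  8.2515319   8.56425787] [1.53435674 0.94965171 0.05637052] [ 0.06196404  0.49643477 -0.27674449  0.79702269  0.0032006  -0.37704542]
```

```bash
python3 -m jog '[[0,0.06,-0.1,0,0,0,1],[0,0,0,0,0,0.6,1],[0,0,0,0,0,0.6,1],[0,0,0,0,0,0.6,1],[0,0,0,0,0,0.6,1],[0,0,0,0,0,0.6,1],[0,0,0,0,0,0.6,1],[0,0,0,0,0,0.6,1],[0,0,0,0,0,0.6,1],[0,0,0,0,0,0,1],[0,0,0,0,0,0,1]]'
python3 -c "from workcell import *;s=get_state();print(s['eef_pos'],s['ee_rot'],s['wrist_force'],s['wrist_torque'],s['q'])"
```

```text
clock: 7.83
eef_pos: [0.5545, 0.1101, 0.0767]
ee_rot: [3.138, -0.001, -3.122]
wrist_force: [3.9, 10.5, -16.3]
grip_width: 0.0133
gripper_force: 33.8
[0.5545397  0.11010504 0.07668476] [ 3.13772222e+00 -6.10875137e-04 -3.12191055e+00] [  3.92013815  10.5091535  -16.28581731] [ 2.00414151 -0.93992064 -0.01463227] [ 0.06444907  0.49623715 -0.27599404  0.79900219  0.00389389  0.0447673 ]
```

```bash
python3 -m jog '[[0,0.05,0.06,0,0,0.3,1],[0,0,0,0,0,0.3,1],[0,0,0,0,0,0.3,1],[0,0,0,0,0,0.3,1],[0,0,0,0,0,0.3,1],[0,0,0,0,0,0.2,1],[0,0,0,0,0,0,1]]'
python3 -c "from workcell import *;s=get_state();print(s['ee_rot'],s['wrist_force'],s['wrist_torque'])"
python3 -m jog '[[0,0,0,0,0,0.4,1],[0,0,0,0,0,0,1]]'
python3 -c "from workcell import *;s=get_state();print(s['ee_rot'],s['wrist_force'],s['wrist_torque'])"
python3 -m jog '[[0,0,0,0,0,0.4,1],[0,0,0,0,0,0,1]]'
python3 -c "from workcell import *;s=get_state();print(s['ee_rot'],s['wrist_force'],s['wrist_torque'])"
```

```text
clock: 8.42
eef_pos: [0.5547, 0.1107, 0.0766]
ee_rot: [3.139, -0.0, 3.012]
wrist_force: [0.7, 5.6, 0.2]
grip_width: 0.0135
gripper_force: 36.2
[ 3.13897520e+00 -1.42490821e-04  3.01185294e+00] [0.73520373 5.59447796 0.22979835] [ 1.2985082   0.20392785 -0.07308746]
clock: 8.58
eef_pos: [0.5547, 0.1109, 0.0766]
ee_rot: [3.139, -0.0, 2.976]
wrist_force: [-1.0, 6.2, 0.4]
grip_width: 0.0138
gripper_force: 36.1
[ 3.13870702e+00 -2.14224975e-04  2.97625553e+00] [-1.03196061  6.17310604  0.43772757] [ 1.40405276  0.27698062 -0.06764667]
clock: 8.75
eef_pos: [0.5547, 0.111, 0.0766]
ee_rot: [3.139, -0.0, 2.941]
wrist_force: [-0.5, 6.4, -1.4]
grip_width: 0.0134
gripper_force: 36.1
[ 3.13850446e+00 -2.99164156e-04  2.94136007e+00] [-0.5041055   6.38700284 -1.42462739] [ 1.54008175  0.18756215 -0.03005067]
```

```bash
P='from workcell import *;s=get_state();print(s["ee_rot"][2],s["wrist_force"],s["wrist_torque"])'
python3 -m jog '[[0,0,0,0,0,0.4,1],[0,0,0,0,0,0,1]]' | grep grip; python3 -c "$P"
python3 -m jog '[[0,0,0,0,0,0.4,1],[0,0,0,0,0,0,1]]' | grep grip; python3 -c "$P"
python3 -m jog '[[0,0,0,0,0,0.4,1],[0,0,0,0,0,0,1]]' | grep grip; python3 -c "$P"
```

```text
grip_width: 0.0132
gripper_force: 44.3
2.9078717326778216 [-1.77166281  6.95084615 -0.39656547] [1.43333226 0.09897362 1.01498856]
grip_width: 0.0136
gripper_force: 62.4
2.874077310182436 [-1.38580847  6.02793693  0.68205508] [1.34376859 0.13927984 1.77075583]
grip_width: 0.0134
gripper_force: 83.0
2.8390882034026363 [-2.76529736  6.90528496  4.83088424] [1.39282188 0.89772296 1.45558405]
```

The torque jumped from about 0 to 1.0 and then 1.8 N m as the tool yaw passed about 2.937, so the screw has bottomed. The last step slipped in the pads. I'll return the tool to 2.937 and regrip there to realign it with the bar.

```bash
P='from workcell import *;s=get_state();print(s["ee_rot"],s["wrist_force"],s["wrist_torque"])'
python3 -m jog '[[0,0,0,0,0,-0.56,1],[0,0,0,0,0,-0.56,1],[0,0,0,0,0,0,1]]' | grep grip; python3 -c "$P"
python3 -m jog '[[0,0,0,0,0,0,0.3],[0,0,0,0,0,0,0.3],[0,0,0,0,0,0,0.3],[0,0.03,0,0,0,0,0.3],[0,0,0,0,0,0,0.3],[0,0,0,0,0,0,0.3]]'; python3 -c "$P"
python3 - <<'E'
from workcell import *;from h import *
a=crop(get_image("scene"),190,130,60,60,10);cv2.imwrite("pics/s4.png",a)
E
```

```text
grip_width: 0.0135
gripper_force: 36.5
[ 3.13870916e+00 -4.01818002e-04  2.93950825e+00] [-1.88619011  7.88520621  0.77097343] [1.41289213 0.27568488 0.14775179]
clock: 10.0
eef_pos: [0.5549, 0.11, 0.0761]
ee_rot: [-3.142, 0.0, 2.935]
wrist_force: [-0.1, -0.3, -0.6]
grip_width: 0.0301
gripper_force: 0.0
[-3.14150005e+00  7.42494982e-05  2.93517457e+00] [-0.10742561 -0.25856119 -0.55585011] [ 0.04262163 -0.00983536 -0.0079503 ]
```

View pics/s4.png

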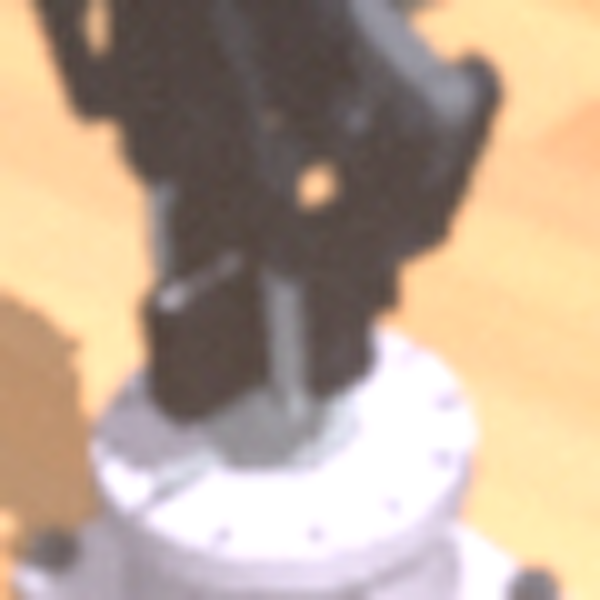

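The pointer at about (150,490) sits at the long mark, so the screw is bottomed. I'll regrip, confirm the stop again with 2°, then back off.

```bash
P='from workcell import *;s=get_state();print(s["ee_rot"],s["wrist_force"],s["wrist_torque"])'
python3 -m jog '[[0,0.03,0,0,0,0,1],[0,0,0,0,0,0,1],[0,0,0,0,0,0,1],[0,0,0,0,0,0,1],[0,0,0,0,0,0,1]]' | grep grip; python3 -c "$P"
python3 -m jog '[[0,0,0,0,0,0.25,1],[0,0,0,0,0,0,1]]' | grep grip; python3 -c "$P"
python3 -m jog '[[0,0,0,0,0,0.25,1],[0,0,0,0,0,0,1]]' | grep grip; python3 -c "$P"
```

```text
grip_width: 0.0137
gripper_force: 33.1
[3.14134901e+00 3.20264669e-05 2.93549501e+00] [-0.39973466  2.08544289  1.0031867 ] [ 0.23959931  0.09075798 -0.01586365]
grip_width: 0.0137
gripper_force: 39.9
[3.14140174e+00 1.54221505e-04 2.91255121e+00] [-1.69728289  1.52057977  2.6233801 ] [0.1902496  0.07686374 0.74377935]
grip_width: 0.0131
gripper_force: 51.2
[3.14148061e+00 1.86553298e-04 2.89098524e+00] [-0.35631904  1.81067343  3.20095517] [0.28248397 0.0931458  1.23310395]
```

```bash
P='from workcell import *;s=get_state();print(s["eef_pos"],s["ee_rot"],s["wrist_force"],s["wrist_torque"])'
python3 -m jog '[[0,0,0,0,0,-0.7,1],[0,0,0,0,0,-0.7,1],[0,0,0,0,0,-0.7,1],[0,0,0,0,0,-0.7,1],[0,0,0,0,0,-0.7,1],[0,0,0,0,0,-0.7,1],[0,0,0,0,0,-0.7,1],[0,0,0,0,0,-0.7,1],[0,0,0,0,0,-0.7,1],[0,0,0,0,0,0,1]]' | grep grip; python3 -c "$P"
python3 -m jog '[[0,0,0,0,0,-0.7,1],[0,0,0,0,0,-0.7,1],[0,0,0,0,0,-0.7,1],[0,0,0,0,0,-0.7,1],[0,0,0,0,0,-0.7,1],[0,0,0,0,0,-0.7,1],[0,0,0,0,0,-0.7,1],[0,0,0,0,0,-0.7,1],[0,0,0,0,0,-0.6,1],[0,0,0,0,0,0,1]]' | grep grip; python3 -c "$P"
```

```text
grip_width: 0.0135
gripper_force: 33.4
[0.55521214 0.10927032 0.07615273] [-3.13887641e+00 -6.00430063e-04 -2.84010468e+00] [ 0.0783097  -5.73893503  3.44340695] [-1.13309149  0.13369972  0.05010069]
grip_width: 0.0136
gripper_force: 32.9
[0.55611767 0.10782845 0.0761512 ] [-3.13673765e+00 -2.91926626e-03 -2.30070607e+00] [  3.01565594 -12.78011125  -0.01994517] [-2.40505457 -0.60751604  0.04225824]
```

```bash
P='from workcell import *;s=get_state();print(s["eef_pos"],s["ee_rot"],s["wrist_force"],s["wrist_torque"])'
python3 -m jog '[[0.04,-0.07,0,0,0,-0.05,1],[0,0,0,0,0,0,1],[0,0,0,0,0,0,1]]' | grep grip; python3 -c "$P"
python3 -m jog '[[0,0,0,0,0,0,0.3],[0,0,0,0,0,0,0.3],[0,0,0,0,0,0,0.3],[0,0,0,0,0,0,-0.2],[0,0,0,0,0,0,-0.2],[0,0,0,0,0,0,-0.2]]'; python3 -c "$P"
python3 -m jog '[[0,0,-0.8,0,0,0,-0.2],[0,0,-0.8,0,0,0,-0.2],[0,0,-0.8,0,0,0,-0.2],[0,0,-0.8,0,0,0,-0.2],[0,0,-0.8,0,0,0,-0.2],[0,0,-0.8,0,0,0,-0.2],[0,0,-0.8,0,0,0,-0.2],[0,0,0,0,0,0,-0.2]]'
python3 - <<'E'
from workcell import *;from h import *
import pickle
d=get_image("scene");pickle.dump(d,open("s5.pkl","wb"));a=crop(d,190,130,60,60,10);cv2.imwrite("pics/s5.png",a)
E
```

```text
grip_width: 0.0133
gripper_force: 33.1
[0.55616032 0.10774752 0.07614517] [-3.13964028e+00 -9.87553605e-04 -2.29809962e+00] [ 1.59846001 -7.2117629   1.37692057] [-1.31776367 -0.29430484 -0.07347609]
clock: 13.22
eef_pos: [0.5556, 0.1091, 0.076]
ee_rot: [3.141, 0.0, -2.296]
wrist_force: [-0.5, -0.2, 0.2]
grip_width: 0.0512
gripper_force: 0.0
[0.55558223 0.10910423 0.07603602] [ 3.14144412e+00  3.86975516e-05 -2.29608974e+00] [-0.46650557 -0.1653803   0.17802542] [-0.01389819  0.05279805  0.01706366]
clock: 13.88
eef_pos: [0.5575, 0.1092, 0.2199]
ee_rot: [-3.138, 0.004, -2.296]
wrist_force: [0.5, -0.3, -0.0]
grip_width: 0.0513
gripper_force: 0.0
```

View pics/s5.png

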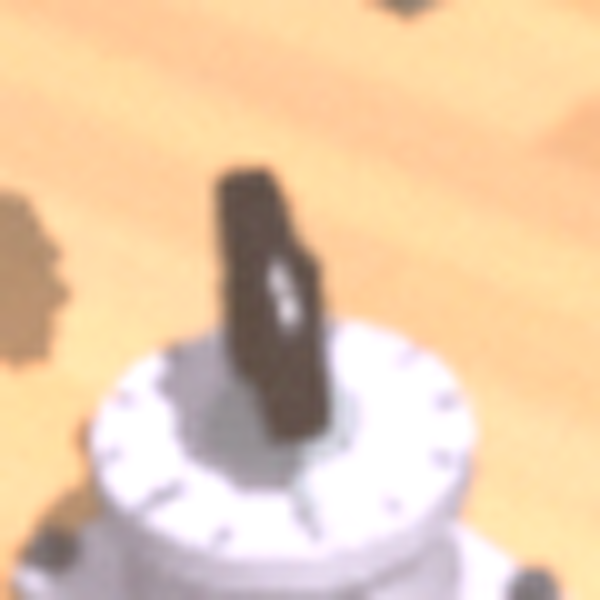

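The pointer tip at about (315,532) lies on the second mark anticlockwise from the long one at (160,495), the mark between being at (222,535). The gripper is clear of everything, so I'll hand in.

```bash
python3 -c "from workcell import *;print(close_job())"
```

```text
the job is handed in; nothing more can be done
None
```

The bar-handled screw was turned clockwise to its hard stop, backed off 60° (two dial marks) and released, the round knob was never touched, and the job was handed in at about 14 s.

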